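Wind down the blank press

ROBOT

A 7-joint arm with a two-finger parallel gripper is mounted at the origin on the work surface. World frame = base frame: x ahead of the robot, y to its left, z up, the work surface at z = 0. Lengths are in m, angles in rad, forces in N, time in s.
With the tool pointing down it reaches from about 0.4 to 0.875 m from the base axis. Payload 4.4 kg.
Tool frame: the origin (TCP) lies on the front face of the gripper's body, between the roots of the fingers; the fingertips stand 73 mm ahead of it and the grasp point (between the pads) lies 54 mm ahead of it; z points along the fingers, x is the direction in which the jaws open and shut, and the axes are right-handed (so a half turn about z gives the same grasp; the last joint's range is limited). The gripper opens to 85 mm and grips with 20 to 120 N. Pads are 22 mm wide; open, the fingers measure 114 mm over their backs; the gripper's body (76 mm by 85 mm) begins 54 mm behind the grasp point. The pads swing forward as they close: fully open they stand 13 mm farther back than shut.
Start: joints at [1.274, 0.628, 0.038, 1.517, -0.027, 0.996, -0.02], TCP at [0.149, -0.633, 0.304] pointing down, gripper open.
Joint ranges: [-3.06, 3.06], [-0.37, 2.12], [-1.25, 1.32], [0.18, 2.47], [-1.1, 4.24], [0.23, 1.98], [-2.94, 2.94]. Speed limits (rad/s): [2.57, 2.57, 3.14, 3.14, 3.14, 3.14, 3.14].

INTERFACE

Orientations are given as a unit quaternion [x, y, z, w].
In Python, from cell import ctrl gives the robot as it stands.
- The arm moves only by the tool servo_tool, never from a script. Its argument "series" is a list of rows, each an object with "angular": the turn, a rotation vector about the tool's x, y, z in rad, a list of three; "travel": the shift along the tool's x, y, z in mm, a list of three; "gripper": the closure in counts, from 0 (fully open) to 255 (shut). In form: [{"angular": [rx, ry, rz], "travel": [dx, dy, dz], "gripper": gripper}, ...]. A call has 1 to 12 rows; each row shifts and turns the pose as measured when the row begins, along the tool's axes as they then stand; what a row does not reach is not made up. A row lasts 1/10 s, in which the tool goes at most 50 mm and 8.59 degrees, less where a joint would pass 70% of its speed; a pose out of reach is approached as far as the arm can. A call is refused whole if a number of a shift passes 50 or a number of a turn 0.15, either way. A call with a gripper value outside its range is refused whole. The fingers move at their own pace and stop on an object; "force" is the grip in N (left out, the last holds). Time passes only in rows, so rows that do not move let the fingers close. It gives the time, the measured TCP pose, the force and the opening at its end, in the units of the state.
- ctrl.sense(): the state, without advancing time (a new reading comes with each control period).
- ctrl.capture(name): name is "side" or "top"; returns a dict with "img" (400x640x3 uint8, blue, green, red), "z_map" (400x640 float32, m along the optical axis (not along the pixel's ray), 0 where there is no reading), "fx", "fy", "cx", "cy" (pixels), "position" and "attitude" of the camera in the world. Camera axes: x right, y down, z forward; pixel columns grow to the right and rows downward; lengths in m; the calibration is good to about 2 mm. A picture is of the moment at which its call begins.
- ctrl.sign_off(): hands the job in, once; it reports no verdict.
The state is a dict: "clock": time; "qpos": joint angles; "qvel": joint speeds; "tau": joint torques, N m; "tcp_pos": TCP position; "ee_rot": TCP orientation; "wrist_force": force on the tool from outside, world axes, zero at the start; "moment": the same for the moment, N m; "width": finger opening in m.
Only numpy, scipy, OpenCV 4.12 (cv2) and the standard library are available. Lean on these libraries where they do the work, as an engineer would, in place of code of your own. Each camera call takes 0.05 s, during which the arm holds its last target. There are 200 camera calls.

TASK

Two screw presses stand on the packing table. On the one holding a stack of flat box blanks, take the upright knob of the hand wheel and wind it clockwise (seen from above) through one full turn and then on, by less than a quarter turn, until the knob stands at the front of the press (the side towards the robot), where the platen bears on the blanks; then let go. Leave the wheel of the empty press alone.

Things in the scene. Friction and masses are not known exactly. Their poses are not given: they have to be found in the camera images.
- loaded_wheel (a joint): Level steel hand wheel, 192 mm across, of the press with the blanks. Rad, growing clockwise seen from above. Starts at -1.2 to 0; at 0 the knob is at the press's front, at 6.28 it is there again after a full turn and the platen, 15 mm lower, bears on the blanks (over 6.0 is tight); hard stop at 6.33. Takes 3 to 5 N at the knob and stays where left.
- loaded_knob (a point): Middle of the upright black knob on that wheel, 214 mm above the table: round, 28 mm across, 56 mm tall, top at 240 mm, wheel rim below it at 181 mm. It spins freely on its own pin, so a gripper holding it need not turn. It runs on a circle of 80 mm radius about the wheel's axis.
- loaded_hub (a point): Point on the wheel's vertical axis at the knob's mid height, over the hub (42 mm across, hub and screw below 205 mm), on the press with the red and brown blanks (262 x 150 mm, seen through the spokes and sticking out front and back). Axes of the press, fixed, yawed up to 0.25 rad: -x is its front, towards the robot; z up.
- empty_knob (a point): Middle of the same kind of knob, 214 mm above the table, on the other, otherwise identical press, which has nothing under its platen. The presses stand side by side about 0.4 m apart, either one on the left. Not to be turned.

How it is judged:
On the way:
1. the wheel of the loaded press has passed half a turn (value of joint loaded_wheel above 3 rad), for 0.1 s.
At the end, for the whole second after the job is handed in: The wheel of the loaded press stands within 0.28 rad (16 degrees) of its tight position at 6.28 rad, or past it up to its stop, so the platen bears on the blanks and the knob is at the front of the press; the wheel is at rest (value of joint loaded_wheel above 6 rad and velocity of joint loaded_wheel between -0.1 and 0.1 rad/s); the robot touches nothing.
It fails at once if the knob of the empty press is moved more than 25 mm (distance of empty_knob from where it was at the start of the episode above 0.025 m).
It also fails if it takes over 58 s, if anything falls off the work surface, if the arm or the gripper's body presses on something with over 40 N, if the wrist force passes 120 N, or if a joint passes its speed limit or range.

## Working session

There is one attempt and no reset: what is moved stays moved. The work goes in short steps, Python scripts to look and compute and a tool call to move; the robot and the scene stay as the last step left them, time stands still between calls to the robot, and variables do not carry over. Pictures are saved under pics/ and viewed, about 8 in all and at most 12, crops included, and the job is handed in when it is done.

Besides the shell and the picture viewer there is one more tool, called after "Request:" as name([rows], argument=value, ...), one row to a line, values as JSON. servo_tool: Moves the arm, as the interface text tells. Its arguments: {"type":"object","properties":{"series":{"type":"array"},"force":{"type":"number"}},"required":["series"]}

```bash
mkdir -p pics; ls
cat > h.py <<'E'
import numpy as np, cv2
from scipy.spatial.transform import Rotation as R
from cell import ctrl
def cap(n):
    c=ctrl.capture(n); return c
def world(c,u,v,z=None):
    """pixel -> world by depth, or by intersection with plane z"""
    rot=R.from_quat(c['attitude']) if np.size(c['attitude'])==4 else R.from_matrix(c['attitude'])
    ray=rot.apply([(u-c['cx'])/c['fx'],(v-c['cy'])/c['fy'],1.0]); p=np.array(c['position'])
    d=c['z_map'][int(round(v)),int(round(u))] if z is None else (z-p[2])/ray[2]
    return p+d*ray
E
python3 - <<'E'
from h import *
for n in ('top','side'):
    c=cap(n); cv2.imwrite(f'pics/{n}0.png',c['img'])
    np.savez(f'{n}0.npz',**c)
    print(n,c['position'],c['attitude'],c['fx'],c['cx'],c['cy'])
print(ctrl.sense())
E
```

```text
pics
top [0.46609345 0.00713275 0.95142201] [ 0.70743899 -0.70620615  0.02362491 -0.01564665] 377.3827788795452 317.21092750434286 207.17280678307947
side [ 0.04738271 -0.42283027  0.67885587] [ 0.80894001 -0.36225878  0.18484164 -0.42452114] 468.7172973726247 320.21439851400936 195.64413867163933
{'clock': 0.1, 'qpos': array([ 1.27416489,  0.62922569,  0.03846017,  1.51827235, -0.02698293,
        0.9963273 , -0.02000769]), 'qvel': array([ 0.00129069, -0.00337083,  0.00116022, -0.00180427,  0.00140634,
        0.00315183,  0.00067634]), 'tau': array([ 3.67329092e-03, -5.64528036e+01,  1.23122480e+00, -1.93971616e+01,
        1.14266609e-02,  5.45034738e-03, -3.66548102e-05]), 'tcp_pos': array([ 0.14862855, -0.63232242,  0.30309796]), 'ee_rot': array([ 7.83828873e-01, -6.20976299e-01, -6.83954593e-04, -5.16649792e-04]), 'wrist_force': array([-0.56516853,  0.37756701, -0.07682017]), 'moment': array([ 0.01622749,  0.03998269, -0.03395612]), 'width': 0.0852410118763812}
```

View pics/top0.png

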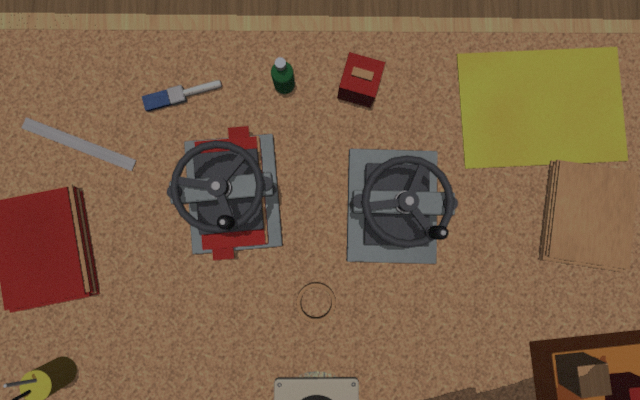

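View pics/side0.png

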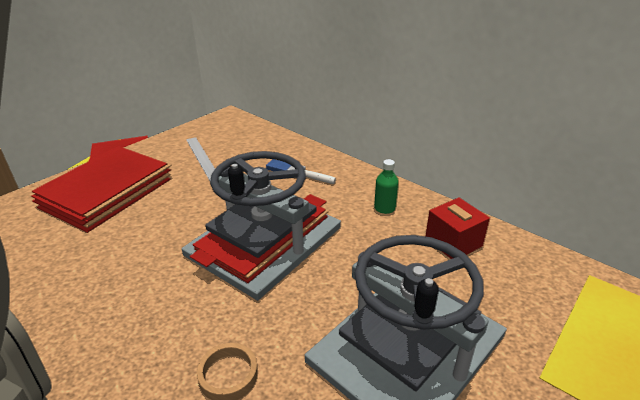

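The top view shows the loaded press on the left, with its hub at about (219,187), its knob at (226,222) and red blanks. The empty press is on the right, with its knob at (438,232). The side view shows the loaded knob at about (236,180). Next I'll measure both views.

```bash
cat >> h.py <<'E'
def cloud(c):
    v,u=np.mgrid[:400,:640]; d=c['z_map']
    rot=R.from_quat(c['attitude']); 
    P=np.stack([(u-c['cx'])/c['fx']*d,(v-c['cy'])/c['fy']*d,d],-1)
    W=rot.apply(P.reshape(-1,3)).reshape(400,640,3)+c['position']; W[d==0]=np.nan
    return W
def circ(xy):
    from scipy.optimize import least_squares
    return least_squares(lambda p:np.hypot(xy[:,0]-p[0],xy[:,1]-p[1])-p[2],[*xy.mean(0),.09],loss='soft_l1',f_scale=.003).x
E
python3 - <<'E'
from h import *
for n,(hu,hv),(ku,kv) in (('top',(219,187),(226,222)),('side',(258,174),(236,178)),):
    c=dict(np.load(f'{n}0.npz')); W=cloud(c)
    print(n,'hub',world(c,hu,hv),'knob px',world(c,ku,kv))
    h=world(c,hu,hv); m=(np.hypot(W[...,0]-h[0],W[...,1]-h[1])<.13)
    k=W[m&(W[...,2]>.212)]; print(' knob pts',len(k),k.mean(0),k.min(0),k.max(0))
    t=W[m&(W[...,2]>.235)]; print(' top pts',len(t),t.mean(0) if len(t) else '')
    r=np.hypot(W[...,0]-h[0],W[...,1]-h[1])
    w=W[m&(W[...,2]>.165)&(W[...,2]<.2)&(r>.07)]; print(' rim',len(w),circ(w[:,:2]),np.percentile(w[:,2],[5,50,95]))
c=dict(np.load('top0.npz')); W=cloud(c); hsv=cv2.cvtColor(c['img'],cv2.COLOR_BGR2HSV)
# base plate
for ctr in ((232,195),(395,207)):
    m=(W[...,2]>.008)&(W[...,2]<.25); v,u=np.mgrid[:400,:640]
    m&=(abs(u-ctr[0])<85)&(abs(v-ctr[1])<68)
    print('z hist',np.histogram(W[m][:,2],bins=np.arange(0,.26,.01))[0])
    b=W[m&(W[...,2]<.03)][:,:2].astype(np.float32)
    print('base',cv2.minAreaRect(b))
red=((hsv[...,0]<8)|(hsv[...,0]>172))&(hsv[...,1]>150)&(abs(u-225)<60) if False else None
hsvm=((hsv[...,0]<8)|(hsv[...,0]>172))&(hsv[...,1]>150); hsvm[:,:180]=0; hsvm[:,290:]=0
b=W[hsvm]; b=b[~np.isnan(b[:,0])]; print('red',len(b),cv2.minAreaRect(b[:,:2].astype(np.float32)),np.percentile(b[:,2],[5,50,95]))
W0=world(c,408,201);print('empty hub',W0,'knob',world(c,437,232))
E
```

```text
top hub [0.54903949 0.19752318 0.18836669] knob px [0.47737037 0.16999056 0.24213038]
 knob pts 202 [0.47719626 0.17286959 0.23752323] [0.46421296 0.16183867 0.21402238] [0.4909125  0.18804819 0.24966198]
 top pts 161 [0.47747057 0.1746029  0.24074812]
 rim 2113 [0.55060536 0.20272904 0.08663916] [0.17620068 0.18088216 0.18390833]
side hub [0.54671818 0.19847973 0.18455102] knob px [0.4696919  0.16591327 0.22607543]
 knob pts 277 [0.47303331 0.1701425  0.23033206] [0.46314636 0.16140853 0.2120349 ] [0.48943748 0.18583753 0.24793587]
 top pts 112 [0.47481504 0.17263677 0.24005501]
 rim 1869 [0.54873057 0.20132064 0.08674283] [0.17071213 0.17919646 0.18304518]
z hist [   9   39 2058   64 2001   27   12 2127  242    0    0    1   38   40
 1183  220   33 1279 1740    9   15   13   17   83   91]
base ((0.5511136651039124, 0.21368074417114258), (0.28022122383117676, 0.23839698731899261), 5.308769226074219)
z hist [   1   33 3717   56    2    4   27 1880  581    0    0    0   37   20
 1122  215   29 1251 1726   12   20   20   22   81   95]
base ((0.5219179391860962, -0.18840239942073822), (0.21986225247383118, 0.28010618686676025), 88.4713134765625)
red 1743 ((0.5586992502212524, 0.20886078476905823), (0.3277917206287384, 0.14920492470264435), 5.495764255523682) [0.04378347 0.046437   0.04916319]
empty hub [ 0.52152909 -0.18616359  0.18765273] knob [ 0.45917399 -0.22723054  0.23966753]
```

Request:
servo_tool([
  {"angular":[0,0,-0.149],"travel":[0,0,-14],"gripper":0},
  {"angular":[0,0,-0.149],"travel":[0,0,-14],"gripper":0},
  {"angular":[0,0,-0.149],"travel":[0,0,-14],"gripper":0},
  {"angular":[0,0,-0.149],"travel":[0,0,-14],"gripper":0},
  {"angular":[0,0,-0.149],"travel":[0,0,-14],"gripper":0},
  {"angular":[0,0,-0.149],"travel":[0,0,-14],"gripper":0},
  {"angular":[0,0,-0.149],"travel":[0,0,-14],"gripper":0},
  {"angular":[0,0,-0.149],"travel":[0,0,-14],"gripper":0},
  {"angular":[0,0,-0.149],"travel":[0,0,-14],"gripper":0},
  {"angular":[0,0,0],"travel":[0,0,0],"gripper":0},
])

```text
clock: 1.1
tcp_pos: [0.1481, -0.6303, 0.4272]
ee_rot: [1.0, 0.008, -0.002, -0.007]
wrist_force: [0.9, -0.2, -0.1]
width: 0.0854
```

Request:
servo_tool([
  {"angular":[0,0,0],"travel":[26,-32,0],"gripper":0},
  {"angular":[0,0,0],"travel":[26,-32,0],"gripper":0},
  {"angular":[0,0,0],"travel":[26,-32,0],"gripper":0},
  {"angular":[0,0,0],"travel":[26,-32,0],"gripper":0},
  {"angular":[0,0,0],"travel":[26,-32,0],"gripper":0},
  {"angular":[0,0,0],"travel":[26,-32,0],"gripper":0},
  {"angular":[0,0,0],"travel":[26,-32,0],"gripper":0},
  {"angular":[0,0,0],"travel":[26,-32,0],"gripper":0},
  {"angular":[0,0,0],"travel":[26,-32,0],"gripper":0},
  {"angular":[0,0,0],"travel":[26,-32,0],"gripper":0},
  {"angular":[0,0,0],"travel":[26,-32,0],"gripper":0},
  {"angular":[0,0,0],"travel":[26,-32,0],"gripper":0},
])

```text
clock: 2.3
tcp_pos: [0.4656, -0.2393, 0.4175]
ee_rot: [1.0, -0.025, -0.01, -0.013]
wrist_force: [0.6, -0.9, 1.0]
width: 0.0854
```

Request:
servo_tool([
  {"angular":[0,0,0],"travel":[2,-35,0],"gripper":0},
  {"angular":[0,0,0],"travel":[2,-35,0],"gripper":0},
  {"angular":[0,0,0],"travel":[2,-35,0],"gripper":0},
  {"angular":[0,0,0],"travel":[2,-35,0],"gripper":0},
  {"angular":[0,0,0],"travel":[2,-35,0],"gripper":0},
  {"angular":[0,0,0],"travel":[2,-35,0],"gripper":0},
  {"angular":[0,0,0],"travel":[2,-35,0],"gripper":0},
  {"angular":[0,0,0],"travel":[2,-35,0],"gripper":0},
  {"angular":[0,0,0],"travel":[2,-35,0],"gripper":0},
  {"angular":[0,0,0],"travel":[2,-35,0],"gripper":0},
])

```text
clock: 3.3
tcp_pos: [0.5077, 0.1226, 0.4165]
ee_rot: [0.999, -0.045, -0.017, -0.014]
wrist_force: [0.5, -1.6, 0.6]
width: 0.0856
```

```bash
cat >> h.py <<'E'
def need(t,yaw=0):
    s=ctrl.sense(); r=R.from_quat(s['ee_rot']); T=R.from_euler('z',yaw)*R.from_quat([1,0,0,0])
    d=np.array(t)-s['tcp_pos']; a=(r.inv()*T).as_rotvec()
    print('t',s['clock'],'travel mm',(r.inv().apply(d)*1e3).round(1),'ang',a.round(4),'F',s['wrist_force'].round(1))
E
python3 - <<'E'
from h import *
need([.476,.1735,.34])
E
```

```text
t 3.3 travel mm [-33.5 -45.7  79. ] ang [-0.0283  0.0331 -0.0907] F [ 0.5 -1.6  0.6]
```

Request:
servo_tool([
  {"angular":[-0.009,0.011,-0.03],"travel":[-10,-16,26],"gripper":0},
  {"angular":[-0.009,0.011,-0.03],"travel":[-11,-16,26],"gripper":0},
  {"angular":[-0.009,0.011,-0.03],"travel":[-12,-14,26],"gripper":0},
  {"angular":[0,0,0],"travel":[0,0,0],"gripper":0},
])

```text
clock: 3.7
tcp_pos: [0.4733, 0.1799, 0.335]
ee_rot: [1.0, -0.002, -0.001, -0.002]
wrist_force: [-0.6, -0.2, 0.1]
width: 0.0849
```

Run:
```python
from h import *
need([.476,.1735,.276])
```

```text
t 3.7 travel mm [ 2.9  6.6 59. ] ang [-0.0042  0.0018 -0.0039] F [-0.6 -0.2  0.1]
```

Request:
servo_tool([
  {"angular":[-0.004,0.002,-0.004],"travel":[2,5,20],"gripper":0},
  {"angular":[0,0,0],"travel":[1,2,20],"gripper":0},
  {"angular":[0,0,0],"travel":[0,0,17],"gripper":0},
  {"angular":[0,0,0],"travel":[0,0,0],"gripper":0},
])

```text
clock: 4.1
tcp_pos: [0.4781, 0.1703, 0.2766]
ee_rot: [1.0, -0.007, 0.0, 0.001]
wrist_force: [-0.1, 0.7, -0.7]
width: 0.0856
```

Run:
```python
from h import *
need([.476,.1735,.276])
a=cap('side')['img'][90:310,150:430]; b=cap('top')['img'][120:280,130:330]
cv2.imwrite('pics/s1.png',np.hstack([cv2.resize(a,(400,314)),cv2.resize(b,(392,314))]))
```

```text
t 4.1 travel mm [-2.1 -3.2  0.6] ang [ 0.0017 -0.0006 -0.0143] F [-0.1  0.7 -0.7]
```

View pics/s1.png

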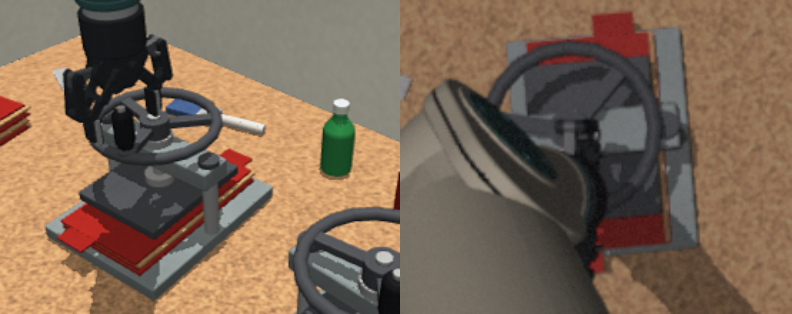

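In the side crop the open fingers stand either side of the knob, which is at about (122,128). Closing.

Request:
servo_tool([
  {"angular":[0,0,-0.014],"travel":[-2,-3,0],"gripper":120},
  {"angular":[0,0,0],"travel":[0,0,0],"gripper":255},
  {"angular":[0,0,0],"travel":[0,0,0],"gripper":255},
  {"angular":[0,0,0],"travel":[0,0,0],"gripper":255},
  {"angular":[0,0,0],"travel":[0,0,0],"gripper":255},
  {"angular":[0,0,0],"travel":[0,0,0],"gripper":255},
], force=45)

```text
clock: 4.8
tcp_pos: [0.4786, 0.1748, 0.2822]
ee_rot: [1.0, -0.001, 0.005, -0.001]
wrist_force: [1.0, -0.2, -2.8]
width: 0.0261
```

Run:
```python
from h import *
need([.476,.1735,.276]); s=ctrl.sense(); print(s['width'],s['tcp_pos'],s['qpos'].round(2))
```

```text
t 4.8 travel mm [-2.7  1.3  6.2] ang [-0.0019 -0.0101 -0.0013] F [ 1.  -0.2 -2.8]
0.026107809977746383 [0.47861039 0.17482927 0.28222   ] [-0.04  0.5  -0.52  1.93  0.34  0.8  -0.76]
```

```bash
cat >> h.py <<'E'
import json
C=np.array([.5497,.202]); F0=np.pi+.094   # hub xy; front direction
def plan(n,step,dz=0,off=(0,0)):
    """n rows clockwise, step deg each; first row pulls in radial/orientation error"""
    s=ctrl.sense(); r=R.from_quat(s['ee_rot']); p=s['tcp_pos'][:2]-off
    a=np.arctan2(*(p-C)[::-1])%(2*np.pi); rad=np.hypot(*(p-C))
    ang=(r.inv()*R.from_quat([1,0,0,0])).as_rotvec()
    print('t',round(s['clock'],2),'knob deg from front (cw+)',round(np.degrees(F0-a),1),'rad mm',round(rad*1e3,1),'z',s['tcp_pos'][2].round(4),'F',s['wrist_force'].round(1),'w',round(s['width'],4),'ang',ang.round(3),'q7',s['qpos'].round(2))
    out=[]
    for i in range(n):
        b=a-np.radians(step)*(i+1); b0=b+np.radians(step); 
        q=.08*np.array([np.cos(b)-np.cos(b0),np.sin(b)-np.sin(b0)])
        out.append([round(float(q[0]*1e3),1),round(float(-q[1]*1e3),1),dz])
    print(json.dumps(out))
E
python3 -c "
from h import *
plan(12,4)"
```

```text
t 4.8 knob deg from front (cw+) -15.5 rad mm 76.1 z 0.2822 F [ 1.  -0.2 -2.8] w 0.0261 ang [-0.002 -0.01  -0.001] q7 [-0.04  0.5  -0.52  1.93  0.34  0.8  -0.76]
[[-1.8, -5.3, 0], [-1.4, -5.4, 0], [-1.1, -5.5, 0], [-0.7, -5.5, 0], [-0.3, -5.6, 0], [0.1, -5.6, 0], [0.5, -5.6, 0], [0.9, -5.5, 0], [1.3, -5.4, 0], [1.6, -5.3, 0], [2.0, -5.2, 0], [2.4, -5.1, 0]]
```

Request:
servo_tool([
  {"angular":[0,-0.005,0],"travel":[-2,-5.5,3],"gripper":255},
  {"angular":[0,-0.005,0],"travel":[-1.5,-5.5,1],"gripper":255},
  {"angular":[0,0,0],"travel":[-1,-5.5,0],"gripper":255},
  {"angular":[0,0,0],"travel":[-0.5,-5.5,0],"gripper":255},
  {"angular":[0,0,0],"travel":[-0.5,-5.5,0],"gripper":255},
  {"angular":[0,0,0],"travel":[0,-5.5,0],"gripper":255},
  {"angular":[0,0,0],"travel":[0.5,-5.5,0],"gripper":255},
  {"angular":[0,0,0],"travel":[1,-5.5,0],"gripper":255},
])

```text
clock: 5.6
tcp_pos: [0.4749, 0.2169, 0.2822]
ee_rot: [1.0, -0.003, 0.001, 0.004]
wrist_force: [-2.1, -2.7, 4.8]
width: 0.026
```

```bash
python3 -c "
from h import *
plan(12,4.5)"
```

```text
t 5.6 knob deg from front (cw+) 16.7 rad mm 76.3 z 0.2822 F [-2.1 -2.7  4.8] w 0.026 ang [ 0.008 -0.002 -0.006] q7 [-0.13  0.52 -0.52  1.89  0.35  0.83 -0.84]
[[1.5, -6.1, 0], [1.9, -6.0, 0], [2.4, -5.8, 0], [2.9, -5.6, 0], [3.3, -5.4, 0], [3.7, -5.1, 0], [4.1, -4.8, 0], [4.4, -4.4, 0], [4.8, -4.1, 0], [5.1, -3.7, 0], [5.4, -3.3, 0], [5.6, -2.8, 0]]
```

Request:
servo_tool([
  {"angular":[0.004,0,-0.003],"travel":[1.5,-6,0],"gripper":255},
  {"angular":[0.004,0,-0.003],"travel":[2,-6,0],"gripper":255},
  {"angular":[0,0,0],"travel":[2.5,-6,0],"gripper":255},
  {"angular":[0,0,0],"travel":[3,-5.5,0],"gripper":255},
  {"angular":[0,0,0],"travel":[3.5,-5.5,0],"gripper":255},
  {"angular":[0,0,0],"travel":[3.5,-5,0],"gripper":255},
  {"angular":[0,0,0],"travel":[4,-5,0],"gripper":255},
  {"angular":[0,0,0],"travel":[4.5,-4.5,0],"gripper":255},
  {"angular":[0,0,0],"travel":[5,-4,0],"gripper":255},
  {"angular":[0,0,0],"travel":[5,-3.5,0],"gripper":255},
  {"angular":[0,0,0],"travel":[5.5,-3.5,0],"gripper":255},
  {"angular":[0,0,0],"travel":[5.5,-3,0],"gripper":255},
])

```text
clock: 6.8
tcp_pos: [0.5252, 0.2787, 0.2822]
ee_rot: [1.0, 0.0, 0.001, 0.001]
wrist_force: [-1.3, -5.3, 6.7]
width: 0.0264
```

```bash
python3 -c "
from h import *
plan(12,5)"
```

```text
t 6.8 knob deg from front (cw+) 77.7 rad mm 80.6 z 0.2822 F [-1.3 -5.3  6.7] w 0.0264 ang [ 0.001 -0.003  0.   ] q7 [-0.22  0.61 -0.5   1.69  0.36  0.93 -0.87]
[[6.7, -1.8, 0], [6.9, -1.2, 0], [7.0, -0.6, 0], [7.0, -0.0, 0], [7.0, 0.6, 0], [6.9, 1.2, 0], [6.7, 1.8, 0], [6.6, 2.4, 0], [6.3, 2.9, 0], [6.1, 3.5, 0], [5.7, 4.0, 0], [5.4, 4.5, 0]]
```

Request:
servo_tool([
  {"angular":[0,0,0],"travel":[6.5,-1.5,0],"gripper":255},
  {"angular":[0,0,0],"travel":[7,-1,0],"gripper":255},
  {"angular":[0,0,0],"travel":[7,-0.5,0],"gripper":255},
  {"angular":[0,0,0],"travel":[7,0,0],"gripper":255},
  {"angular":[0,0,0],"travel":[7,0.5,0],"gripper":255},
  {"angular":[0,0,0],"travel":[7,1,0],"gripper":255},
  {"angular":[0,0,0],"travel":[6.5,2,0],"gripper":255},
  {"angular":[0,0,0],"travel":[6.5,2.5,0],"gripper":255},
  {"angular":[0,0,0],"travel":[6.5,3,0],"gripper":255},
  {"angular":[0,0,0],"travel":[6,3.5,0],"gripper":255},
  {"angular":[0,0,0],"travel":[5.5,4,0],"gripper":255},
  {"angular":[0,0,0],"travel":[5.5,4.5,0],"gripper":255},
])

```text
clock: 8.0
tcp_pos: [0.6067, 0.2641, 0.2822]
ee_rot: [1.0, 0.002, -0.002, -0.002]
wrist_force: [-5.8, -0.8, 5.6]
width: 0.0267
```

```bash
python3 -c "
from h import *
plan(12,5)"
```

```text
t 8.0 knob deg from front (cw+) 137.9 rad mm 84.3 z 0.2822 F [-5.8 -0.8  5.6] w 0.0267 ang [-0.004  0.003  0.004] q7 [-0.17  0.71 -0.5   1.49  0.37  1.03 -0.75]
[[4.9, 4.9, 0], [4.5, 5.3, 0], [4.0, 5.7, 0], [3.5, 6.0, 0], [2.9, 6.3, 0], [2.4, 6.6, 0], [1.8, 6.7, 0], [1.2, 6.9, 0], [0.6, 7.0, 0], [-0.0, 7.0, 0], [-0.6, 7.0, 0], [-1.2, 6.9, 0]]
```

```bash
sed -i 's/C=np.array(\[.5497,.202\])/C=np.array([.5535,.2035])/' h.py; python3 -c "
from h import *
plan(12,5.5)"
```

```text
t 8.0 knob deg from front (cw+) 136.6 rad mm 80.7 z 0.2822 F [-5.8 -0.8  5.6] w 0.0267 ang [-0.004  0.003  0.004] q7 [-0.17  0.71 -0.5   1.49  0.37  1.03 -0.75]
[[5.5, 5.3, 0], [5.0, 5.8, 0], [4.4, 6.3, 0], [3.8, 6.7, 0], [3.1, 7.0, 0], [2.4, 7.3, 0], [1.7, 7.5, 0], [1.0, 7.6, 0], [0.3, 7.7, 0], [-0.5, 7.7, 0], [-1.2, 7.6, 0], [-1.9, 7.4, 0]]
```

Request:
servo_tool([
  {"angular":[-0.004,0.003,0.004],"travel":[5.5,5.5,0],"gripper":255},
  {"angular":[0,0,0],"travel":[5,6,0],"gripper":255},
  {"angular":[0,0,0],"travel":[4.5,6.5,0],"gripper":255},
  {"angular":[0,0,0],"travel":[4,6.5,0],"gripper":255},
  {"angular":[0,0,0],"travel":[3,7,0],"gripper":255},
  {"angular":[0,0,0],"travel":[2.5,7.5,0],"gripper":255},
  {"angular":[0,0,0],"travel":[1.5,7.5,0],"gripper":255},
  {"angular":[0,0,0],"travel":[1,7.5,0],"gripper":255},
  {"angular":[0,0,0],"travel":[0.5,7.5,0],"gripper":255},
  {"angular":[0,0,0],"travel":[-0.5,7.5,0],"gripper":255},
  {"angular":[0,0,0],"travel":[-1,7.5,0],"gripper":255},
  {"angular":[0,0,0],"travel":[-2,7.5,0],"gripper":255},
])

```text
clock: 9.2
tcp_pos: [0.6323, 0.186, 0.2822]
ee_rot: [1.0, 0.004, 0.0, -0.01]
wrist_force: [-0.6, 4.2, 2.7]
width: 0.026
```

```bash
python3 -c "
from h import *
plan(12,5.5)"
```

```text
t 9.2 knob deg from front (cw+) -162.1 rad mm 80.7 z 0.2822 F [-0.6  4.2  2.7] w 0.026 ang [-0.02  -0.001  0.008] q7 [-0.03  0.71 -0.51  1.51  0.36  1.02 -0.62]
[[-2.0, 7.4, 0], [-2.7, 7.2, 0], [-3.4, 6.9, 0], [-4.0, 6.5, 0], [-4.6, 6.1, 0], [-5.2, 5.6, 0], [-5.7, 5.1, 0], [-6.2, 4.5, 0], [-6.6, 3.9, 0], [-6.9, 3.3, 0], [-7.2, 2.6, 0], [-7.4, 1.9, 0]]
```

Request:
servo_tool([
  {"angular":[-0.01,0,0.004],"travel":[-2,7.5,0],"gripper":255},
  {"angular":[-0.01,0,0.004],"travel":[-2.5,7,0],"gripper":255},
  {"angular":[0,0,0],"travel":[-3.5,7,0],"gripper":255},
  {"angular":[0,0,0],"travel":[-4,6.5,0],"gripper":255},
  {"angular":[0,0,0],"travel":[-4.5,6,0],"gripper":255},
  {"angular":[0,0,0],"travel":[-5,5.5,0],"gripper":255},
  {"angular":[0,0,0],"travel":[-5.5,5,0],"gripper":255},
  {"angular":[0,0,0],"travel":[-6,4.5,0],"gripper":255},
  {"angular":[0,0,0],"travel":[-6.5,4,0],"gripper":255},
  {"angular":[0,0,0],"travel":[-7,3.5,0],"gripper":255},
  {"angular":[0,0,0],"travel":[-7,2.5,0],"gripper":255},
  {"angular":[0,0,0],"travel":[-7.5,2,0],"gripper":255},
])

```text
clock: 10.4
tcp_pos: [0.57, 0.1245, 0.2822]
ee_rot: [1.0, -0.0, 0.005, -0.007]
wrist_force: [1.8, 6.6, -1.0]
width: 0.0265
```

```bash
python3 -c "
from h import *
plan(12,5.5)"
```

```text
t 10.4 knob deg from front (cw+) -96.4 rad mm 80.7 z 0.2822 F [ 1.8  6.6 -1. ] w 0.0265 ang [-0.013 -0.011 -0.001] q7 [ 0.07  0.6  -0.52  1.73  0.36  0.89 -0.6 ]
[[-7.6, 1.2, 0], [-7.7, 0.5, 0], [-7.7, -0.3, 0], [-7.6, -1.0, 0], [-7.5, -1.7, 0], [-7.3, -2.4, 0], [-7.0, -3.1, 0], [-6.7, -3.8, 0], [-6.3, -4.4, 0], [-5.8, -5.0, 0], [-5.3, -5.5, 0], [-4.8, -6.0, 0]]
```

Request:
servo_tool([
  {"angular":[-0.007,-0.006,0],"travel":[-7.5,1,0],"gripper":255},
  {"angular":[-0.006,-0.005,0],"travel":[-7.5,0.5,0],"gripper":255},
  {"angular":[0,0,0],"travel":[-7.5,0,0],"gripper":255},
  {"angular":[0,0,0],"travel":[-7.5,-1,0],"gripper":255},
  {"angular":[0,0,0],"travel":[-7.5,-1.5,0],"gripper":255},
  {"angular":[0,0,0],"travel":[-7.5,-2.5,0],"gripper":255},
  {"angular":[0,0,0],"travel":[-7,-3,0],"gripper":255},
  {"angular":[0,0,0],"travel":[-6.5,-4,0],"gripper":255},
  {"angular":[0,0,0],"travel":[-6.5,-4.5,0],"gripper":255},
  {"angular":[0,0,0],"travel":[-6,-5,0],"gripper":255},
  {"angular":[0,0,0],"travel":[-5.5,-5.5,0],"gripper":255},
  {"angular":[0,0,0],"travel":[-5,-6,0],"gripper":255},
])

```text
clock: 11.6
tcp_pos: [0.4967, 0.1463, 0.2821]
ee_rot: [1.0, -0.007, 0.013, 0.002]
wrist_force: [1.1, -3.1, 5.4]
width: 0.0268
```

```bash
python3 -c "
from h import *
plan(10,4)"
```

```text
t 11.6 knob deg from front (cw+) -39.8 rad mm 80.7 z 0.2821 F [ 1.1 -3.1  5.4] w 0.0268 ang [ 0.003 -0.027 -0.015] q7 [ 0.01  0.5  -0.52  1.92  0.36  0.79 -0.72]
[[-3.8, -4.1, 0], [-3.5, -4.3, 0], [-3.2, -4.6, 0], [-2.9, -4.8, 0], [-2.6, -5.0, 0], [-2.2, -5.1, 0], [-1.8, -5.3, 0], [-1.5, -5.4, 0], [-1.1, -5.5, 0], [-0.7, -5.5, 0]]
```

Request:
servo_tool([
  {"angular":[0.002,-0.01,-0.007],"travel":[-4,-4,0],"gripper":255},
  {"angular":[0,-0.01,-0.007],"travel":[-3.5,-4.5,0],"gripper":255},
  {"angular":[0,-0.005,0],"travel":[-3,-4.5,0],"gripper":255},
  {"angular":[0,0,0],"travel":[-3,-5,0],"gripper":255},
  {"angular":[0,0,0],"travel":[-2.5,-5,0],"gripper":255},
  {"angular":[0,0,0],"travel":[-2,-5,0],"gripper":255},
  {"angular":[0,0,0],"travel":[-2,-5.5,0],"gripper":255},
  {"angular":[0,0,0],"travel":[-1.5,-5.5,0],"gripper":255},
])

```text
clock: 12.4
tcp_pos: [0.4754, 0.1868, 0.2822]
ee_rot: [1.0, 0.0, 0.003, 0.002]
wrist_force: [3.8, -2.3, 1.7]
width: 0.0267
```

```bash
python3 -c "
from h import *
plan(4,2)"
```

```text
t 12.4 knob deg from front (cw+) -6.7 rad mm 79.9 z 0.2822 F [ 3.8 -2.3  1.7] w 0.0267 ang [ 0.004 -0.006  0.   ] q7 [-0.07  0.5  -0.53  1.92  0.35  0.81 -0.79]
[[-0.5, -2.7, 0], [-0.4, -2.8, 0], [-0.3, -2.8, 0], [-0.2, -2.8, 0]]
```

Request:
servo_tool([
  {"angular":[0.002,-0.003,0],"travel":[-0.5,-2.5,0],"gripper":255},
  {"angular":[0.002,-0.003,0],"travel":[-0.5,-2.5,0],"gripper":255},
  {"angular":[0,0,0],"travel":[0,-2.5,0],"gripper":255},
  {"angular":[0,0,0],"travel":[0,-2,0],"gripper":255},
  {"angular":[0,0,0],"travel":[0,0,0],"gripper":255},
])

```text
clock: 12.9
tcp_pos: [0.4742, 0.1977, 0.2822]
ee_rot: [1.0, 0.001, -0.0, -0.0]
wrist_force: [2.7, -0.7, 1.8]
width: 0.0259
```

Run:
```python
from h import *
plan(2,2)
c=cap('top'); a=c['img'][120:280,130:330]; b=cap('side')['img'][90:310,150:430]
cv2.imwrite('pics/s2.png',np.hstack([cv2.resize(b,(400,314)),cv2.resize(a,(392,314))]))
```

```text
t 12.9 knob deg from front (cw+) 1.2 rad mm 79.5 z 0.2822 F [ 2.7 -0.7  1.8] w 0.0259 ang [-0.     0.001  0.001] q7 [-0.08  0.51 -0.53  1.91  0.34  0.82 -0.8 ]
[[-0.2, -2.8, 0], [-0.1, -2.8, 0]]
```

View pics/s2.png

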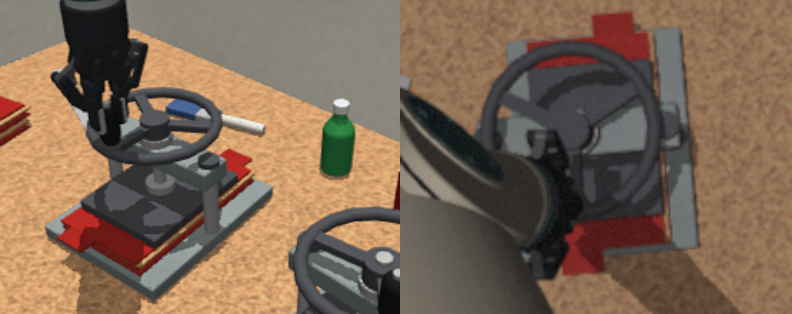

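Side view: the platen now lies on the blanks and the knob is at the front, so I'm letting go.

Request:
servo_tool([
  {"angular":[0,0,0],"travel":[0,0,0],"gripper":120},
  {"angular":[0,0,0],"travel":[0,0,0],"gripper":0},
  {"angular":[0,0,0],"travel":[0,0,0],"gripper":0},
  {"angular":[0,0,0],"travel":[0,0,0],"gripper":0},
  {"angular":[0,0,0],"travel":[0,0,0],"gripper":0},
  {"angular":[0,0,0],"travel":[0,0,-10],"gripper":0},
  {"angular":[0,0,0],"travel":[0,0,-25],"gripper":0},
  {"angular":[0,0,0],"travel":[0,0,-30],"gripper":0},
  {"angular":[0,0,0],"travel":[0,0,-30],"gripper":0},
  {"angular":[0,0,0],"travel":[-5,-30,-20],"gripper":0},
  {"angular":[0,0,0],"travel":[-5,-40,0],"gripper":0},
  {"angular":[0,0,0],"travel":[-5,-40,0],"gripper":0},
])

```text
clock: 14.2
tcp_pos: [0.4571, 0.3045, 0.4035]
ee_rot: [1.0, -0.005, -0.006, 0.002]
wrist_force: [1.0, -0.6, -0.2]
width: 0.0856
```

Request:
servo_tool([
  {"angular":[0,0,0],"travel":[-5,-40,0],"gripper":0},
  {"angular":[0,0,0],"travel":[-5,-40,0],"gripper":0},
  {"angular":[0,0,0],"travel":[0,-40,0],"gripper":0},
  {"angular":[0,0,0],"travel":[0,0,0],"gripper":0},
  {"angular":[0,0,0],"travel":[0,0,0],"gripper":0},
])

```text
clock: 14.7
tcp_pos: [0.4441, 0.4352, 0.4078]
ee_rot: [1.0, -0.001, -0.006, -0.002]
wrist_force: [-0.0, -1.2, 0.3]
width: 0.0853
```

Run:
```python
from h import *
s=ctrl.sense(); print(s['clock'],s['tcp_pos'],s['wrist_force'],s['width'],abs(s['qvel']).max())
for n in ('top','side'):
    c=cap(n); W=cloud(c)
    for nm,h in (('loaded',C),('empty',np.array([.5215,-.188]))):
        d=np.hypot(W[...,0]-h[0],W[...,1]-h[1]); t=W[(d<.11)&(d>.05)&(W[...,2]>.235)&(W[...,2]<.25)]
        if len(t):
            p=np.median(t,0); print(n,nm,len(t),p,'cw deg from front',np.degrees(F0-np.arctan2(p[1]-h[1],p[0]-h[0])%(2*np.pi)))
    if n=='top':
        cv2.imwrite('pics/f.png',c['img'])
```

```text
14.7 [0.44406484 0.43522067 0.40783484] [-0.03881473 -1.22794068  0.30793912] 0.08525889843031144 0.03345192972560132
top loaded 158 [0.47174192 0.19663716 0.24077189] cw deg from front 0.587599059717699
top empty 158 [ 0.45826995 -0.23437233  0.24064454] cw deg from front -30.87017304824839
side loaded 108 [0.46972551 0.19474045 0.23981173] cw deg from front -0.5834151545234647
side empty 250 [ 0.45413671 -0.23777624  0.23962489] cw deg from front -31.075718769561455
```

View pics/f.png

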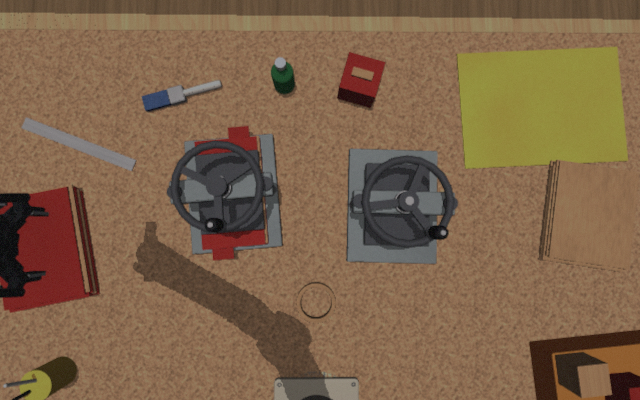

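The loaded knob is now at (214,226), at the front of its press. The empty knob is still at (438,232), and the arm is clear, so I'm handing in.

```bash
python3 -c "
from cell import ctrl
print(ctrl.sign_off())"
```

```text
the job is handed in; nothing more can be done
None
```

I gripped the knob of the loaded (left) press and wound it clockwise about 16° to the front, then one more full turn. I let go with the knob at the front and moved the arm clear. The job was handed in at about 15 s of the 58 s allowed.

- **Knob position:** After release, the top view puts the knob 0.6° past the front and the side view 0.6° short of it. I estimate the overall uncertainty at about 3°, against the allowed 16°.
- **Platen:** The side view taken just before letting go showed the platen on the blanks. I did not push on to the hard stop and felt no marked rise in force, so the tightness rests on the measured angle and the pictures.
- **Arm:** The wrist readings I took while winding were all under 10 N. The gripper is open and away from the press.
- **Empty press:** Its knob is at the same pixel, (438,232), as at the start.
- **What disagreed:** The hub position from the cameras was about 4 mm off the one I fitted from the arm's path around the wheel. I used the fitted one from mid-turn. The tool also rose about 6 mm when the gripper closed, and a small correction downwards did not take, but the grip held throughout.

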